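# Load the wire feeder and hold its inching lever half-way

## Robot

A 7-joint arm with a two-finger parallel gripper is mounted at the origin on the work surface. World frame = base frame: x ahead of the robot, y to its left, z up, the work surface at z = 0. Lengths are in mm, angles in rad, forces in N, time in s.
With the tool pointing down it reaches from about 425 to 950 mm from the base axis. Payload 16.7 kg.
Tool frame: the origin (TCP) lies where the fingers leave the gripper's body, on its centre line; the fingertips stand 97 mm ahead of it and the grasp point (between the pads) lies r.grasp_offset ahead of it (r.grasp_offset is the distance from the TCP to the grasp point, in mm); z points along the fingers, y is the direction in which the jaws open and shut (so a half turn about z gives the same grasp; the last joint's range is limited). The gripper opens to 94 mm and grips with 3 to 60 N. Pads are 16 mm wide; open, the fingers measure 119 mm over their backs; the gripper's body (75 mm by 177 mm) begins 78 mm behind the grasp point.
Start: joints at [1.103, 0.426, 0.074, 1.606, -0.034, 1.111, -0.067], TCP at [211.531, -640.965, 302.667] pointing down, gripper open.
Joint ranges: [-2.85, 2.85], [-0.5, 2.14], [-1.23, 1.37], [0.21, 2.46], [-1.02, 4.16], [0.16, 2.05], [-2.73, 2.73]. Speed limits (rad/s): [1.89, 1.89, 2.39, 2.39, 3.01, 3.01, 3.01].

## Interface

Orientations are given as [roll, pitch, yaw] about the fixed x, y, z axes, in that order (R = Rz(yaw) Ry(pitch) Rx(roll)).
In Python, from workcell import r, fingers, imaging gives the robot as it stands. Calls block until the motion is done:
- r.move_pose(position, orientation): joint-space move of the TCP to a pose.
- r.line_to(position, ori=None, max_speed=150, guard=None): straight line of the TCP; ori=None keeps the orientation; max_speed is the mean speed in mm/s. With guard (N) it stops when the force on the tool has changed by that much, and returns True; else False.
- r.move_j(angles): joint-space move.
- fingers.grip(opening, f_grip=None): finger opening in mm; f_grip is the grip in N (None keeps the last); returns when the fingers have stopped.
- r.hold(seconds).
- r.ik(position, orientation): joint angles nearest the present ones, or None.
- r.state(): the state.
- imaging.capture(name): name is "scene" or "top" or "wrist"; returns a dict with "frame" (420x560x3 uint8, red, green, blue), "range_z" (420x560 float32, mm along the optical axis (not along the pixel's ray), 0 where there is no reading), "K" (3x3 intrinsics, pixels), "D" ([k1, k2, p1, p2, k3] as OpenCV has them; the pictures are not rectified), "extrinsics" (4x4, takes a point from world to camera coordinates). Camera axes: x right, y up, looking along -z (the intrinsics and any distortion apply to the point x, -y, -z); pixel columns grow to the right and rows downward; lengths in mm; the calibration is good to about 2 mm. A picture is of the moment at which its call begins.
A pose or a line that the arm cannot do raises r.Unreachable and nothing moves.
- r.finish_job(): hands the job in, once; it reports no verdict.
The state is a dict: "time": time; "q": joint angles; "qd": joint speeds; "joint_torque": joint torques, N m; "ee_pos": TCP position; "ee_rot": TCP orientation; "contact_force": force on the tool from outside, world axes, zero at the start; "torque": the same for the moment, N m; "finger_gap": finger opening in mm.
Only numpy, scipy, OpenCV 4.12 (cv2) and the standard library are available. Lean on these libraries where they do the work, as an engineer would, in place of code of your own. Each camera call takes 0.05 s, during which the arm holds its last target.

## Task

Load the wire feeder: lift the full spool of welding wire (the one wound out to its flanges, not the nearly empty one) straight up off its storage post, lower it right down onto the feeder's bare spindle without dropping it, and let go. Then press the feeder's spring-loaded inching lever down half-way, so that the top of its black pad is level with the top of the small steel gauge stub beside it, and keep it there: the program finishes while still holding the lever. Leave the other spool and everything else on the bench where it is.

Things in the scene. Friction and masses are not known exactly. Their poses are not given: they have to be found in the camera images.
- full_spool_hub (a point): FULL wire spool, upright on a storage post: wound 94 mm across, almost to the flange edge. Black flanges 100 mm across (upper one spoked), 45 mm over both; a round grip collar 36 mm across rises 40 mm from the upper flange; 85 mm high in all, 20 mm bore right through, 0.4 to 0.75 kg. Point: on the axis half-way up the collar, 65 mm above the underside, 20 mm above the upper flange; z up.
- spent_spool_hub (a point): Nearly EMPTY spool on the other storage post, leave it: winding only 48 mm across. Black flanges 100 mm across (upper one spoked), 45 mm over both; a round grip collar 36 mm across rises 40 mm from the upper flange; 85 mm high in all, 20 mm bore right through, 0.2 kg. Point: on the axis half-way up the collar, 65 mm above the underside, 20 mm above the upper flange; z up.
- full_post_seat (a point): Storage post of the full spool: steel foot 110 mm square, fixed upright post 15 mm in diameter. Point: on its axis on top of the foot where the spool rests, 20 mm above the bench; the post's tip is 90 mm above the point, 5 mm above the spool's top. z up.
- feeder_seat (a point): The feeder's spindle: fixed upright steel pin 15 mm in diameter on a black brake disc 56 mm across. The point is on its axis on top of the disc, where the spool must come to rest, 30 mm above the bench; the pin's tip (tapered over its last 6 mm) is 90 mm above the point. z up.
- feeder: Wire feeder fixed to the bench: grey deck 200 (x) x 300 (y) x 12 mm, origin at the centre of its underside, z up, may stand turned. In its axes, mm: spindle (0, 80); drive unit (65, -25), knob top 100 high; motor (112, -22), 69 high; lever pad's middle (-40, -90); steel gauge stub 20 x 10 at (-40, -137), its top 54 above the bench.
- lever_pad (a point): Middle of the top of the black pad (38 x 36 mm) at the free end of the inching lever, which points from its pivot to the feeder's -x. At rest 70 mm above the bench, half-way 54 mm (level with the gauge stub's top), fully down 38 mm. Moves with the lever; z up at rest.
- inch_lever (a joint): Inching lever's angle, rad: 0 at rest (level), grows as the pad is pushed down, 0.18 half-way, 0.36 at the stop. Pivot 90 mm from the pad's middle. Springs back when released; push at the pad: 2.7 N to start, 6 N half-way, 9 N at the stop.
- paste_jar: small closed jar, 52 mm across, 60 mm tall, standing between the storage posts and the feeder; origin at the centre of its underside
- wrench: open-ended spanner, 150 mm long, lying flat between the posts and the feeder; origin under its middle
- angle_iron: bit of steel angle, 70 x 40 x 40 mm, lying on the robot's side of the posts and feeder; origin under its centre
- offcut: flat steel offcut, 80 x 130 x 6 mm, at the back of the bench; origin under its centre
- hammer: hammer, 260 mm long, lying at the left of the bench; origin under its middle
- try_square: L-shaped steel square, 90 x 120 x 20 mm, lying to the left of the feeder; origin under the middle of its 90 mm bar
Things that resemble listed ones, but are neither listed nor needed, are in the scene too. What is shaped like the part that bears full_spool_hub but purple is not meant.

How it is judged (in metres and radians):
On the way, in this order (a step that is already met when the one before it is completed fails the run):
1. the full spool has been lifted clear of its storage post (z of full_spool_hub in the frame of full_post_seat above 0.156 m and angle between full_spool_hub's own z axis and vertical below 0.5 rad), for 0.1 s.
2. the full spool sits fully down and upright on the feeder's spindle, let go (z of full_spool_hub in the frame of feeder_seat between 0.06 and 0.069 m and horizontal distance between full_spool_hub and feeder_seat below 0.007 m and angle between full_spool_hub's own z axis and vertical below 0.06 rad and contact force between the fingers and full_spool below 0.1 N), for 0.2 s.
3. the inching lever is held about half-way down (value of joint inch_lever between 0.12 and 0.24 rad and contact force between any of the fingers, the arm and inch_lever above 1.5 N), for 0.5 s.
At the end, for the whole second after the job is handed in: Full spool on the feeder spindle, upright (0.06 rad), within 7 mm of its axis, fully down (4 mm), at rest, untouched; the robot pushes the inching lever (over 1.5 N) and keeps it still at 0.12 to 0.24 rad (pad within about 5 mm of the gauge stub's top) (all of step 2 and all of step 3 and linear speed of full_spool below 0.02 m/s and velocity of joint inch_lever between -0.1 and 0.1 rad/s and contact force between full_spool and inch_lever below 0.05 N); the arm keeps its last pose, push and grip.
It fails at once if the full spool is dropped (moves faster than 0.6 m/s with no finger touching it) (linear speed of full_spool above 0.6 m/s and contact force between the fingers and full_spool below 0.1 N).
It fails at once if the nearly empty spool is moved by more than 15 mm (distance of spent_spool_hub from where it was at the start of the episode above 0.015 m).
It fails at once if a thing lying on the bench is moved by more than 25 mm (distance of any of paste_jar, wrench, angle_iron, offcut, hammer, try_square from where it was at the start of the episode above 0.025 m).
It also fails if it takes over 53 s, if anything falls off the work surface, if the arm or the gripper's body presses on something with over 40 N, if the wrist force passes 120 N, or if a joint passes its speed limit or range.

## Working session

There is one attempt and no reset: what is moved stays moved. The work goes in short steps, each a Python script; the robot and the scene stay as the last script left them, time stands still between calls to the robot, and variables do not carry over. Pictures are saved under pics/ and viewed, and the job is handed in when it is done.

```bash
mkdir -p pics; ls
cat > h.py <<'E'
import numpy as np, cv2
from workcell import r, fingers, imaging
def cap(name,fn=None):
    d=imaging.capture(name)
    if fn: cv2.imwrite('pics/'+fn,d['frame'][:,:,::-1])
    np.savez('pics/'+(fn or name)+'.npz',**d)
    return d
def load(fn): return dict(np.load('pics/'+fn+'.npz'))
def cam2w(d,p):
    T=np.linalg.inv(d['extrinsics']); return (T@np.r_[p,1])[:3]
def pt(d,u,v,z=None):
    n=cv2.undistortPoints(np.array([[[u,v]]],float),d['K'],d['D'])[0,0]
    dr=np.array([n[0],-n[1],-1.])
    o=cam2w(d,[0,0,0])
    if z is None:
        return cam2w(d,dr*d['range_z'][int(round(v)),int(round(u))])
    w=cam2w(d,dr)-o
    return o+w*(z-o[2])/w[2]
def cloud(d):
    h,w=d['range_z'].shape
    uu,vv=np.meshgrid(np.arange(w),np.arange(h))
    n=cv2.undistortPoints(np.stack([uu,vv],-1).reshape(-1,1,2).astype(float),d['K'],d['D'])[:,0]
    z=d['range_z'].reshape(-1,1)
    c=np.c_[n[:,:1]*z,-n[:,1:]*z,-z,np.ones(len(z))]
    P=(np.linalg.inv(d['extrinsics'])@c.T).T[:,:3]; P[z[:,0]==0]=np.nan
    return P.reshape(h,w,3)
E
python3 - <<'E'
from h import *
for n in ('scene','top','wrist'): cap(n,n+'0.png')
print(r.state()['time'],r.grasp_offset,r.state()['ee_rot'],r.state()['contact_force'])
E
```

```text
pics
0.15 78.39999999999999 [-3.14061613e+00  5.53534035e-05  3.18771650e-01] [ 0.09115563 -0.40289921  0.06766979]
```

View pics/scene0.png

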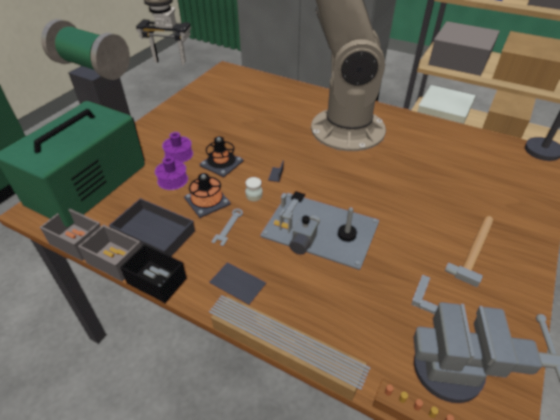

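View pics/top0.png

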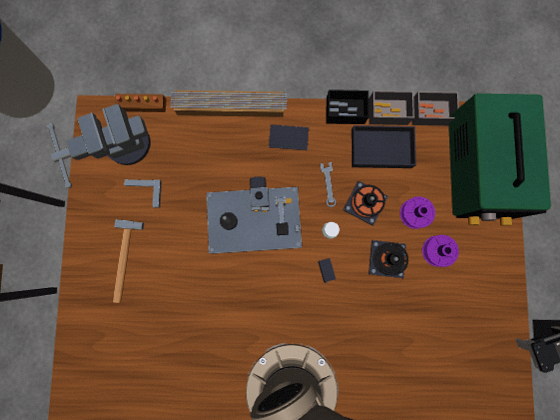

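View pics/wrist0.png

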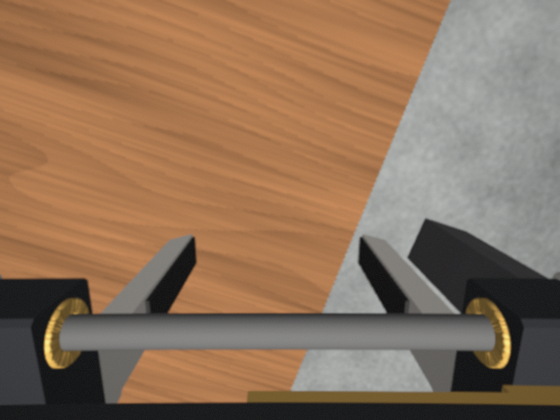

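Run:
```python
from h import *
a=load('top0.png')['frame'][170:290,190:470,::-1]
cv2.imwrite('pics/c1.png',cv2.resize(a,None,fx=2.8,fy=2.8,interpolation=cv2.INTER_CUBIC))
b=load('scene0.png')['frame'][120:270,140:390,::-1]
cv2.imwrite('pics/c2.png',cv2.resize(b,None,fx=3.2,fy=3.2,interpolation=cv2.INTER_CUBIC))
```

```text
(no output)
```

View pics/c1.png

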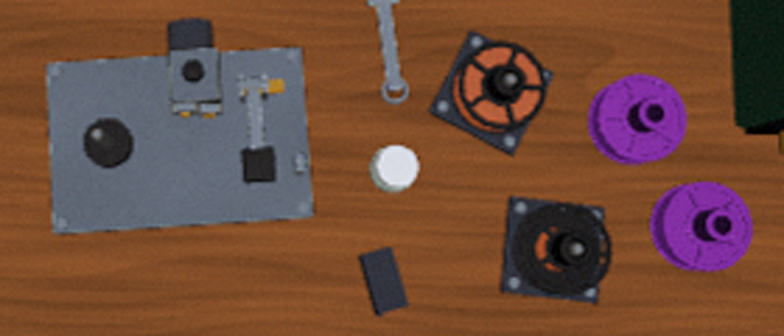

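View pics/c2.png

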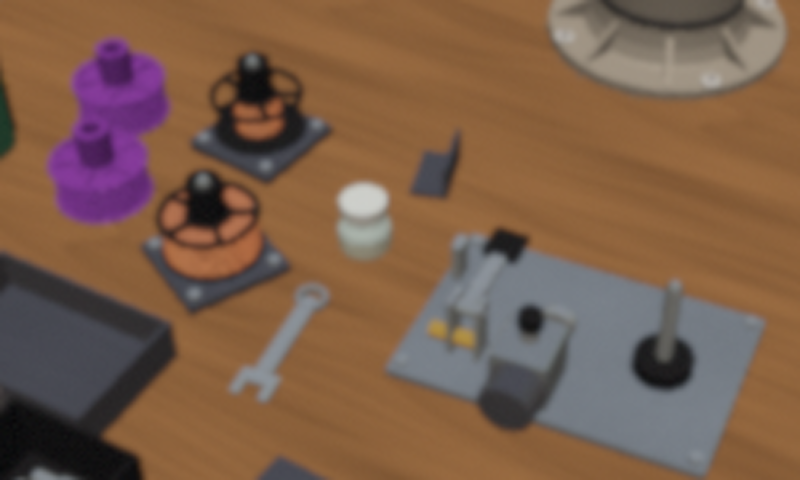

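The candidates in the top image are the spool at (368,200), orange out to its flanges; the spool at (389,259), with orange only near the core; and purple ones at (418,212) and (441,251). I choose (368,200). The scene view also shows it wound full. Next I measure it.

Run:
```python
from h import *
d=load('top0.png');P=cloud(d)
s=load('scene0.png');S=cloud(s)
# full spool region
c0=pt(d,368,200,65);print('approx',c0)
for nm,Q in(('top',P),('scene',S)):
    X=Q.reshape(-1,3);X=X[np.hypot(X[:,0]-c0[0],X[:,1]-c0[1])<75]
    fl=X[(X[:,2]>50)&(X[:,2]<72)]; co=X[X[:,2]>85]
    print(nm,len(fl),len(co),np.percentile(fl[:,2],[5,50,95]),'collar',co[:,:2].min(0),co[:,:2].max(0),np.percentile(co[:,2],[5,50,95]),'zmax',co[:,2].max())
    (u,rad)=cv2.minEnclosingCircle(fl[:,:2].astype(np.float32));print(' flange circ',u,rad)
    (u,rad)=cv2.minEnclosingCircle(co[:,:2].astype(np.float32));print(' collar circ',u,rad)
# deck corners top view, z=12 (crop/2.8 + offset)
cor=[(48,62),(300,47),(313,215),(55,232)]
C=[pt(d,190+u/2.8,170+v/2.8,12) for u,v in cor]
print(np.round(C,1)); C=np.array(C)
print('center',C.mean(0),'sides',[np.linalg.norm(C[i]-C[i-1]) for i in range(4)])
X=P.reshape(-1,3);m=np.hypot(X[:,0]-C.mean(0)[0],X[:,1]-C.mean(0)[1])<190
X=X[m];dk=X[(X[:,2]>8)&(X[:,2]<16)];print(len(dk),cv2.minAreaRect(dk[:,:2].astype(np.float32)), np.median(dk[:,2]))
# pin points in scene
X=S.reshape(-1,3);m=np.hypot(X[:,0]-C.mean(0)[0],X[:,1]-C.mean(0)[1])<190;X=X[m]
h=X[X[:,2]>75];
print(np.round(h[::6]))
# table plane check
print('table top',[np.round(pt(d,u,v),1) for u,v in((300,300),(170,240),(340,280))],'scene',[np.round(pt(s,u,v),1) for u,v in((300,180),(420,200))])
```

```text
approx [ 588.84695961 -230.74604946   65.        ]
top 651 120 [58.72152951 63.22041405 68.03593316] collar [ 572.17126888 -252.52027731] [ 608.51531523 -217.00051818] [ 91.9154981  103.72313114 109.65669209] zmax 111.32941993908412
 flange circ (589.4713134765625, -235.5507049560547) 50.1500244140625
 collar circ (590.1884765625, -234.75221252441406) 18.359294891357422
scene 491 129 [53.60739994 63.67447995 68.07468488] collar [ 575.3777681  -245.57997493] [ 609.23313329 -212.78658252] [ 87.96518824 103.14743519 108.91242102] zmax 114.47421322230616
 flange circ (591.891357421875, -230.24310302734375) 51.83000183105469
 collar circ (592.475830078125, -229.28237915039062) 18.247333526611328
[[613.8 283.2  12. ]
 [636.7 -10.9  12. ]
 [441.5 -28.1  12. ]
 [416.9 266.9  12. ]]
center [527.23734714 127.7652746   12.        ] sides [np.float64(197.62755603215354), np.float64(294.94507361790113), np.float64(195.99715498878794), np.float64(295.92883034184445)]
4025 ((538.4107055664062, 129.42591857910156), (337.9771728515625, 299.7618408203125), 4.409738063812256) 11.935590410588702
[[494.  29.  75.]
 [522. 205. 115.]
 [574.  34.  75.]
 [520. 218. 116.]
 [529. 213. 117.]
 [530. 208. 112.]
 [589.  36.  77.]
 [530. 214. 110.]
 [582.  61.  80.]
 [598.  35.  77.]
 [585.  63.  78.]
 [527. 217. 101.]
 [589. 108. 100.]
 [555. 120.  76.]
 [525. 217.  96.]
 [592. 109.  99.]
 [561. 120.  77.]
 [530. 210.  93.]
 [603. 105. 103.]
 [593. 118. 101.]
 [525. 206.  83.]
 [605. 106. 101.]
 [597. 120. 101.]
 [527. 207.  81.]
 [605. 109.  99.]
 [596. 123.  98.]
 [602. 105.  91.]
 [603. 124. 101.]
 [604. 106.  89.]
 [602. 123.  95.]
 [605. 119.  92.]
 [604. 116.  86.]
 [602. 115.  80.]
 [600. 117.  75.]]
table top [array([272.9, -24.9,  -3.3]), array([456.2, 399.3,   1. ]), array([ 338.3, -151.6,    3.4])] scene [array([ 3.541e+02, -2.270e+01, -1.000e-01]), array([260.7, 354.9,   1. ])]
```

Run:
```python
from h import *
from scipy.spatial.transform import Rotation as R
d=load('wrist0.png');T=np.linalg.inv(d['extrinsics'])
st=r.state();Re=R.from_euler('xyz',st['ee_rot']).as_matrix()
print('cam in tool',Re.T@(T[:3,3]-st['ee_pos']),'look',Re.T@-T[:3,2],'up',Re.T@T[:3,1]);print(d['K'],d['D'])
t=st['ee_pos']
for p in([590,-233,300],[522,208,300],[494,35,300],[590,-233,170],[522,208,190],[494,35,150]):
  for y in np.arange(-3,3.2,.5):
    q=r.ik(p,[np.pi,0,y])
    if q is not None: print(p,y,np.round(q,2))
```

```text
cam in tool [ 71.29677887   0.4138643  -82.86056431] look [-2.47745783e-01 -9.47329346e-04  9.68824612e-01] up [ 9.68824988e-01 -6.68462592e-04  2.47745225e-01]
[[330.59465752   0.         276.83289592]
 [  0.         330.59465752 206.19659994]
 [  0.           0.           1.        ]] [0.02174646 0.         0.         0.         0.        ]
[590, -233, 300] -3.0 [ 0.75  0.43 -0.64  1.67  0.28  1.13  1.76]
[590, -233, 300] -2.5 [ 1.01  0.56 -1.03  1.66  0.5   1.22  2.08]
[590, -233, 300] -2.0 [-0.52  0.66  1.21  1.75 -0.66  1.21 -2.7 ]
[590, -233, 300] -1.5 [-0.52  0.66  1.21  1.75 -0.66  1.21 -2.2 ]
[590, -233, 300] -1.0 [ 0.23  0.36  0.05  1.71 -0.02  1.07 -2.28]
[590, -233, 300] -0.5 [ 0.29  0.36 -0.03  1.7   0.01  1.08 -1.81]
[590, -233, 300] 0.0 [ 0.36  0.37 -0.12  1.7   0.05  1.08 -1.34]
[590, -233, 300] 0.5 [ 0.4   0.37 -0.16  1.69  0.06  1.08 -0.85]
[590, -233, 300] 1.0 [ 0.47  0.38 -0.26  1.69  0.11  1.09 -0.39]
[590, -233, 300] 1.5 [ 0.55  0.39 -0.36  1.68  0.15  1.1   0.08]
[590, -233, 300] 2.0 [ 0.63  0.4  -0.46  1.68  0.19  1.11  0.54]
[590, -233, 300] 2.5 [ 0.66  0.41 
[... 3508 characters left out ...]
45]
[494, 35, 150] -2.0 [ 0.63  0.55 -1.03  2.09  0.63  0.85  1.95]
[494, 35, 150] -1.5 [-1.08  0.72  1.21  2.18 -0.9   0.9  -2.39]
[494, 35, 150] -1.0 [-0.99  0.57  1.02  2.17 -0.71  0.78 -2.07]
[494, 35, 150] -0.5 [ 0.11  0.36 -0.36  2.12  0.2   0.69 -2.46]
[494, 35, 150] 0.0 [ 0.21  0.38 -0.49  2.11  0.27  0.71 -2.02]
[494, 35, 150] 0.5 [ 0.26  0.39 -0.55  2.11  0.31  0.72 -1.56]
[494, 35, 150] 1.0 [ 0.31  0.4  -0.61  2.1   0.34  0.73 -1.09]
[494, 35, 150] 1.5 [ 0.35  0.41 -0.65  2.1   0.37  0.74 -0.61]
[494, 35, 150] 2.0 [ 0.39  0.43 -0.7   2.1   0.4   0.75 -0.14]
[494, 35, 150] 2.5 [ 0.43  0.44 -0.75  2.1   0.44  0.76  0.33]
[494, 35, 150] 3.0 [ 0.48  0.46 -0.82  2.09  0.48  0.78  0.79]
```

Run:
```python
from h import *
r.move_pose([425,150,300],[np.pi,0,0.2])
cap('wrist','w1.png'); st=r.state(); print(st['time'],np.round(st['q'],2),st['ee_pos'])
r.move_pose([510,-215,270],[np.pi,0,0.5])
cap('wrist','w2.png'); st=r.state(); print(st['time'],np.round(st['q'],2),st['ee_pos'],st['contact_force'])
```

```text
3.0833 [ 0.4   0.14 -0.94  2.05  0.14  1.01 -1.97] [425.26615262 149.53376278 299.94589567]
4.5333 [ 0.87  0.34 -0.71  1.88  0.26  1.01 -1.02] [ 510.38626268 -213.61143187  270.3106797 ] [ 0.80669124 -0.1054061   0.00134762]
```

View pics/w1.png

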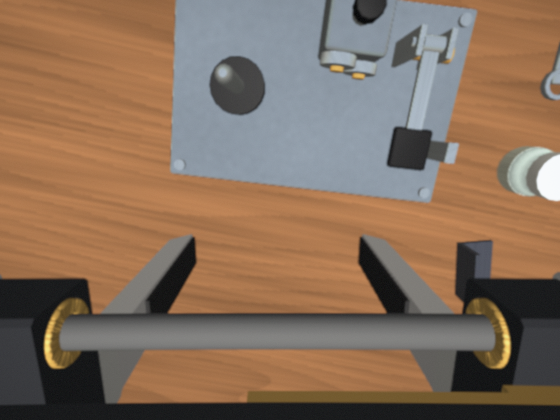

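View pics/w2.png

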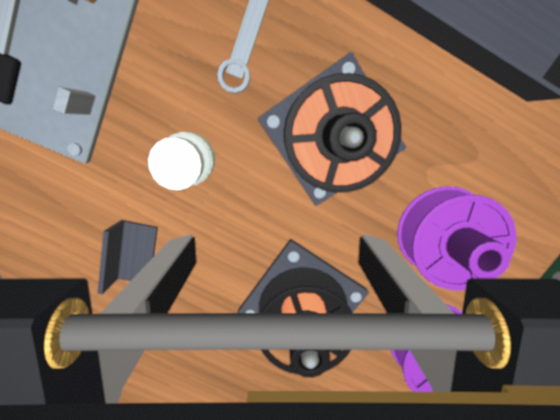

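w1: brake disc at about (238,86), pin tip (223,72), pad (411,148), gauge stub (450,152). w2: the full spool, all orange between the spokes, has its flange centre near (343,131) and post tip at (354,137). The nearly empty spool is partly behind the fingers at (305,320).

Run:
```python
from h import *
def crop(fn,x0,y0,x1,y1,f,o):
    a=load(fn)['frame'][y0:y1,x0:x1,::-1]; cv2.imwrite('pics/'+o,cv2.resize(a,None,fx=f,fy=f,interpolation=cv2.INTER_CUBIC))
crop('w2.png',270,60,420,210,4,'c3.png')
crop('w1.png',190,40,290,130,6,'c4.png')
crop('w1.png',380,110,480,190,6,'c5.png')
```

```text
(no output)
```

View pics/c3.png

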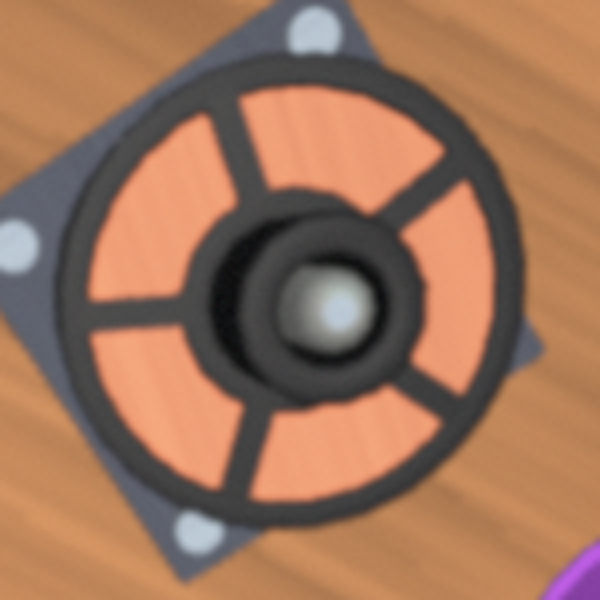

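View pics/c4.png

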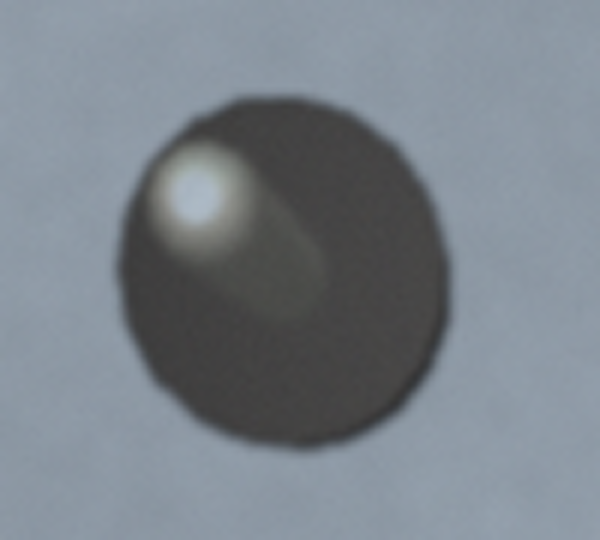

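View pics/c5.png

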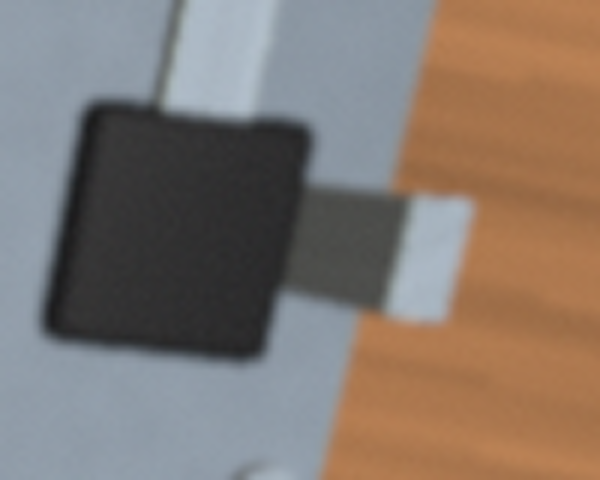

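Run:
```python
from h import *
w1=load('w1.png');w2=load('w2.png');t=load('top0.png');s=load('scene0.png')
def o(d,x0,y0,f,u,v,z): return np.round(pt(d,x0+(u+.5)/f-.5,y0+(v+.5)/f-.5,z),1)
print('flange',o(w2,270,60,4,290.5,289,65),'collar',o(w2,270,60,4,333,307,105),'post',o(w2,270,60,4,338,310,109))
print('disc',o(w1,190,40,6,283,268,30),'pin',o(w1,190,40,6,199,198,120))
print('pad',o(w1,380,110,6,177,229,70),'stub',o(w1,380,110,6,429,258,54))
for n,(u,v) in dict(knob=(370,8)).items(): print(n,pt(w1,u,v,100))
# depth-based
P=cloud(w2);m=(P[...,2]>60)&(P[...,2]<69);
X=P.reshape(-1,3);sel=np.hypot(X[:,0]-592,X[:,1]+232)<62
X=X[sel];f=X[(X[:,2]>60)&(X[:,2]<70)];print('w2 flange depth',cv2.minEnclosingCircle(f[:,:2].astype(np.float32)),np.median(f[:,2]))
f=X[(X[:,2]>100)&(X[:,2]<107)];print('collar',cv2.minEnclosingCircle(f[:,:2].astype(np.float32)),np.median(f[:,2]))
X=cloud(w1).reshape(-1,3);X=X[np.hypot(X[:,0]-524,X[:,1]-209)<45];f=X[(X[:,2]>25)&(X[:,2]<35)];print('disc',cv2.minEnclosingCircle(f[:,:2].astype(np.float32)),np.median(f[:,2]))
# independent: scene and top cam pin tip; from crops
print('top pin/disc', pt(t,190+107/2.8,170+143/2.8,30), pt(t,190+97/2.8,170+133/2.8,120))
print('scene pin tip',pt(s,140+676/3.2,120+284/3.2,120),'disc',pt(s,140+663/3.2,120+358/3.2,30))
print('scene post tip',pt(s,140+204/3.2,120+178/3.2,109),'top post tip',pt(t,190+510/2.8,170+78/2.8,109))
```

```text
flange [ 592.2 -232.3   65. ] collar [ 590.5 -233.6  105. ] post [ 590.2 -233.8  109. ]
disc [522.6 210.1  30. ] pin [521.6 209.6 120. ]
pad [496.3  38.1  70. ] stub [499.8  -9.7  54. ]
knob [590.66208762 110.51326717 100.        ]
w2 flange depth ((589.8346557617188, -233.68603515625), 50.2018928527832) 64.19954168359914
collar ((589.8325805664062, -233.97329711914062), 18.501129150390625) 105.59365640583201
disc ((521.0736083984375, 209.94004821777344), 28.076047897338867) 30.85232158736582
top pin/disc [518.41600725 208.54006186  30.        ] [520.34236291 207.77927994 120.        ]
scene pin tip [522.4730442 213.4800829 120.       ] disc [525.09863176 213.11209005  30.        ]
scene post tip [ 589.97708921 -228.88121     109.        ] top post tip [ 588.82602632 -233.70347071  109.        ]
```

Run:
```python
from h import *
o=[np.pi,0,0.5]
fingers.grip(80,40)
r.move_pose([590.3,-233.5,230],o)
s=r.state();print(s['time'],np.round(s['ee_pos'],1),np.round(s['contact_force'],1))
print(r.line_to([590.3,-233.5,168.4],o,max_speed=80,guard=8))
s=r.state();print(s['time'],np.round(s['ee_pos'],1),np.round(s['contact_force'],1))
cap('wrist','w3.png')
fingers.grip(20,40)
s=r.state();print(s['time'],s['finger_gap'],np.round(s['ee_pos'],1),np.round(s['contact_force'],1))
cap('wrist','w4.png')
```

```text
5.4417 [ 590.5 -233.   228.9] [-0.3  0.4 -0.6]
False
6.3583 [ 590.6 -233.5  168.8] [-0.8 -0.6  0.5]
7.1667 36.22727774058657 [ 590.3 -233.5  168.4] [-0.1 -0.9  0.8]
```

View pics/w4.png

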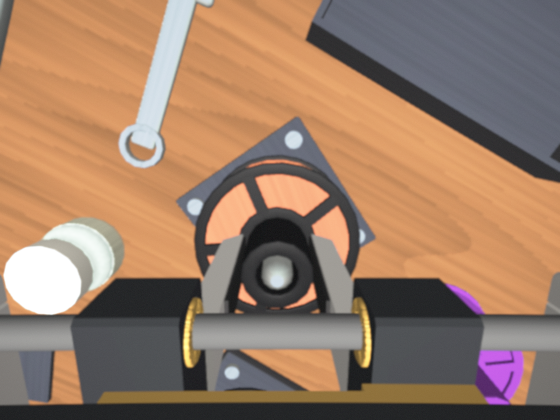

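The grasp is centred: the collar and post tip are at (278,272) between the fingers, with a gap of 36.2 mm. Now lift.

Run:
```python
from h import *
o=[np.pi,0,0.5]
print(r.line_to([590.3,-233.5,290],o,max_speed=80))
r.hold(0.2)
s=r.state();print(s['time'],s['finger_gap'],np.round(s['ee_pos'],1),np.round(s['contact_force'],1),np.round(s['torque'],2))
cap('wrist','w5.png');cap('scene','s5.png')
f=load('w5.png')['frame'][120:320,180:380,::-1]
g=load('s5.png')['frame'][60:280,140:390,::-1]
a=cv2.resize(f,(400,400),interpolation=2);b=cv2.resize(g,(400,352),interpolation=2)
b=cv2.copyMakeBorder(b,0,48,0,0,0);cv2.imwrite('pics/c6.png',np.hstack([a,b]))
```

```text
False
9.0833 36.15626790776185 [ 590.3 -233.5  289.8] [ 0.  -0.1 -5.7] [-0.05 -0.05  0.  ]
```

View pics/c6.png

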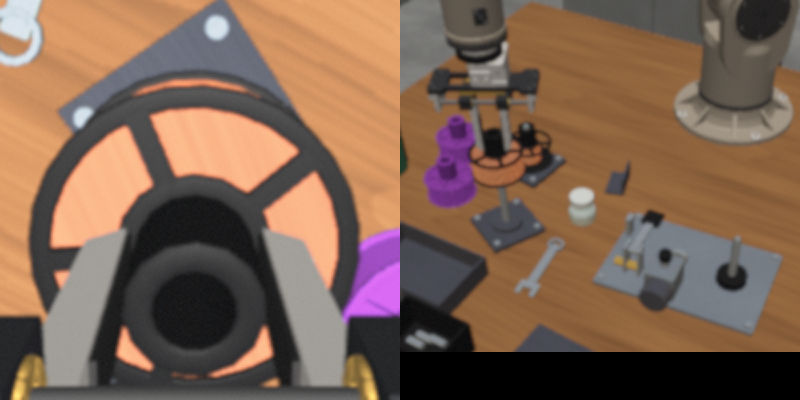

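Run:
```python
from h import *
d=load('w5.png')
print('collar outer',pt(d,180+196.5/2-.25,120+311/2-.25,226.4))
d4=load('w4.png');print('w4 collar',pt(d4,277,275,105),pt(d4,277,271,109.5))
f=d['frame'][220:330,210:350,::-1]
f4=d4['frame'][220:330,210:350,::-1]
a=np.hstack([cv2.resize(x,None,fx=2.8,fy=2.8,interpolation=2) for x in(f,f4)])
cv2.imwrite('pics/c7.png',np.clip(a.astype(float)*2,0,255).astype('uint8'))
for n in (3,4,5):
  pass
```

```text
collar outer [ 590.1631651  -234.43166294  226.4       ]
w4 collar [ 590.12425225 -234.06408298  105.        ] [ 593.83607806 -232.03584863  109.5       ]
```

View pics/c7.png

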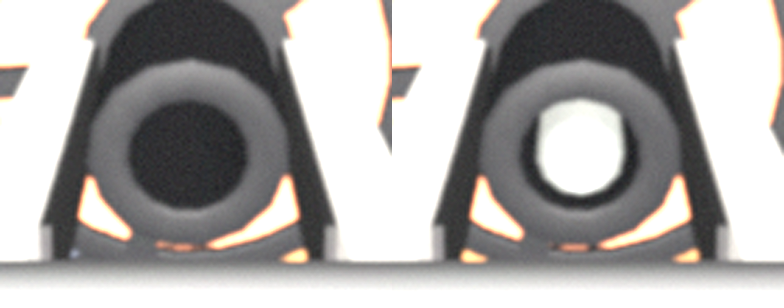

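Run:
```python
from h import *
o=[np.pi,0,0.5]
r.line_to([522.2,210.3,290],o,max_speed=180)
r.hold(0.2)
s=r.state();print(s['time'],s['finger_gap'],np.round(s['ee_pos'],2),np.round(s['contact_force'],1),np.round(s['ee_rot'],3),np.round(s['q'],2))
cap('wrist','w6.png');cap('scene','s6.png');cap('top','t6.png')
f=load('w6.png')['frame'][::,:,::-1]
g=load('s6.png')['frame'][140:270,270:420,::-1]
a=cv2.resize(f,(400,300),interpolation=2);b=cv2.resize(g,(400,346),interpolation=2)
a=cv2.copyMakeBorder(a,0,46,0,0,0);cv2.imwrite('pics/c8.png',np.hstack([a,b]))
```

```text
12.025 35.825396831920926 [522.3  209.99 289.98] [ 0.5 -0.3 -4.6] [3.142 0.    0.499] [ 0.19  0.37 -0.85  1.83  0.31  1.08 -1.85]
```

View pics/c8.png

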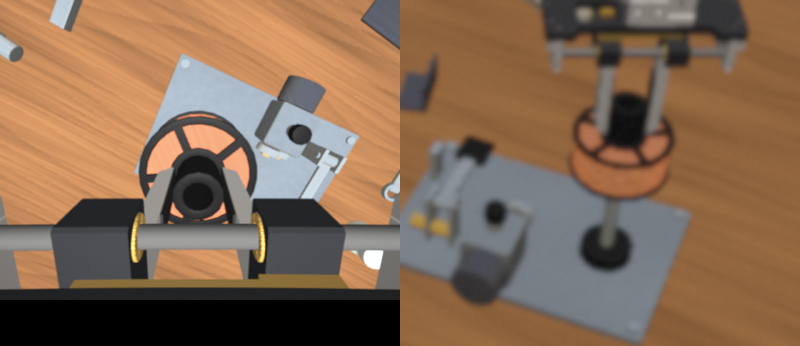

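The wrist and scene views show the spool held upright above the pin and lined up with it. I lower it with a force guard.

Run:
```python
from h import *
o=[np.pi,0,0.5]
def rep(t,g):
    s=r.state();print(t,g,round(s['time'],2),round(s['finger_gap'],1),np.round(s['ee_pos'],2),np.round(s['contact_force'],1),np.round(s['torque'],2))
g=r.line_to([522.2,210.3,240],o,max_speed=50,guard=6);rep('a',g)
if not g:
    g=r.line_to([522.2,210.3,186],o,max_speed=60,guard=8);rep('b',g)
cap('scene','s7.png')
```

```text
a False 13.32 36.1 [522.37 210.4  240.35] [-0.2  1.3 -5.2] [-0.03 -0.04 -0.03]
b False 14.38 36.3 [522.38 210.44 186.36] [ 0.3 -0.2 -4.4] [-0.04 -0.03  0.03]
```

Threaded onto the pin with no lateral force. Next I seat it against the disc.

Run:
```python
from h import *
o=[np.pi,0,0.5]
def rep(t,g):
    s=r.state();print(t,g,round(s['time'],2),round(s['finger_gap'],1),np.round(s['ee_pos'],2),np.round(s['contact_force'],1),np.round(s['torque'],2))
g=r.line_to([522.2,210.3,176],o,max_speed=15,guard=4);rep('c',g)
r.hold(0.1);rep('d',g)
cap('scene','s8.png')
cv2.imwrite('pics/c9.png',cv2.resize(load('s8.png')['frame'][140:270,270:420,::-1],None,fx=4,fy=4,interpolation=2))
```

```text
c True 14.95 36.5 [522.19 210.26 178.35] [-0.1 -0.4  7.3] [-0.15  0.15  0.07]
d True 15.05 36.2 [522.23 210.24 178.36] [-0.5 -0.3  7.3] [-0.16  0.19 -0.  ]
```

View pics/c9.png

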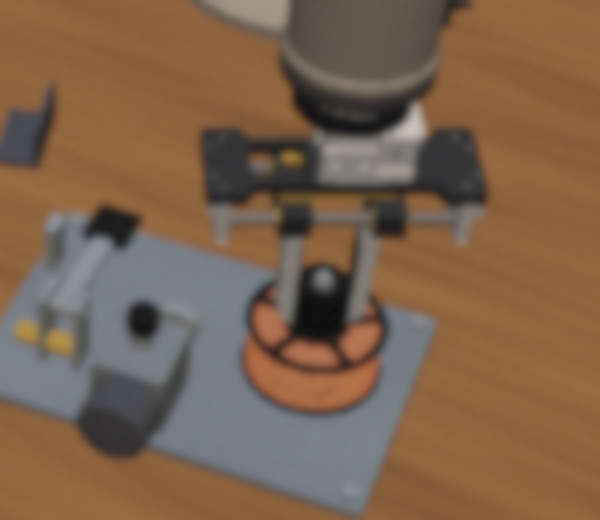

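It is seated: contact came at TCP z = 178.4, exactly where expected. I release, retreat and go to above the pad.

Run:
```python
from h import *
o=[np.pi,0,0.5]
def rep(t,g):
    s=r.state();print(t,g,round(s['time'],2),round(s['finger_gap'],1),np.round(s['ee_pos'],2),np.round(s['contact_force'],1),np.round(s['torque'],2))
fingers.grip(75,40);r.hold(0.3);rep('open',0)
r.line_to([522.2,210.3,270],o,max_speed=120);rep('up',0)
cap('wrist','w9.png')
r.move_pose([425,130,300],[np.pi,0,0.2])
cap('wrist','w10.png');rep('look',0);cap('scene','s10.png')
f=load('w10.png')['frame'][::,:,::-1]
g=load('s10.png')['frame'][140:270,270:420,::-1]
a=cv2.resize(f,(400,300),interpolation=2);b=cv2.resize(g,(400,346),interpolation=2)
a=cv2.copyMakeBorder(a,0,46,0,0,0);cv2.imwrite('pics/c10.png',np.hstack([a,b]))
```

```text
open 0 16.17 74.8 [521.7  209.81 177.68] [ 0.1  0.1 -0.3] [-0.02 -0.04  0.01]
up 0 17.08 74.8 [521.96 210.05 269.33] [-0.7  0.2 -0.4] [-0.01  0.04 -0.06]
look 0 17.77 75.0 [425.34 130.09 299.97] [ 0.1  0.2 -0.2] [-0.01  0.02  0.03]
```

View pics/c10.png

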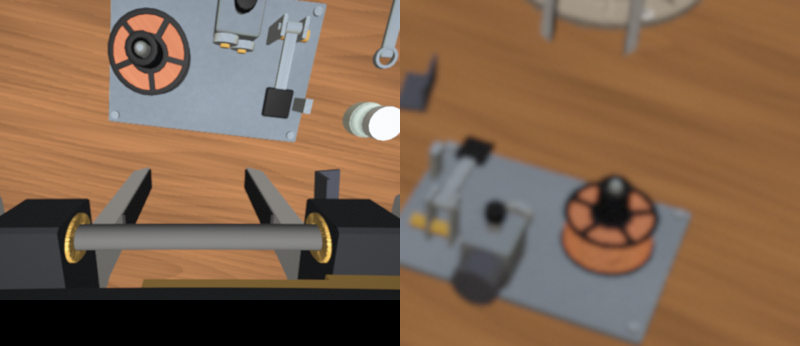

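The spool is seated upright on the spindle and untouched (left wrist panel, about (148,50)). Now the lever.

Run:
```python
from h import *
o=[np.pi,0,0.078]
def rep(t,g):
    s=r.state();print(t,g,round(s['time'],2),round(s['finger_gap'],1),np.round(s['ee_pos'],2),np.round(s['contact_force'],1),np.round(s['torque'],2))
fingers.grip(0,20);rep('closed',0)
p=[495.8,37.6]
r.move_pose(p+[200],o);rep('above',0)
cap('scene','s11.png')
g=r.line_to(p+[160],o,max_speed=20,guard=1.8);rep('touch',g)
r.line_to(p+[152],o,max_speed=20);r.hold(.3);rep('push',0)
cap('wrist','w12.png');cap('scene','s12.png');cap('top','t12.png')
f=load('w12.png')['frame'][::,:,::-1]
g=load('s12.png')['frame'][170:260,250:350,::-1]
a=cv2.resize(f,(400,300),interpolation=2);b=cv2.resize(g,(400,360),interpolation=2)
a=cv2.copyMakeBorder(a,0,60,0,0,0);cv2.imwrite('pics/c12.png',np.hstack([a,b]))
```

```text
closed 0 19.0 0.3 [424.98 130.01 300.  ] [-0.1 -1.5 -0.3] [-0.02 -0.   -0.04]
above 0 19.66 0.6 [495.69  38.3  200.19] [-0.4 -0.1 -0.2] [ 0.   -0.06  0.05]
touch True 21.2 0.1 [495.77  37.55 166.16] [1.6 0.2 2.4] [-0.02 -0.27  0.09]
push 0 22.36 0.8 [496.23  37.65 151.99] [ 1.8 -0.3  5.4] [-0.07 -0.48 -0.03]
```

View pics/c12.png

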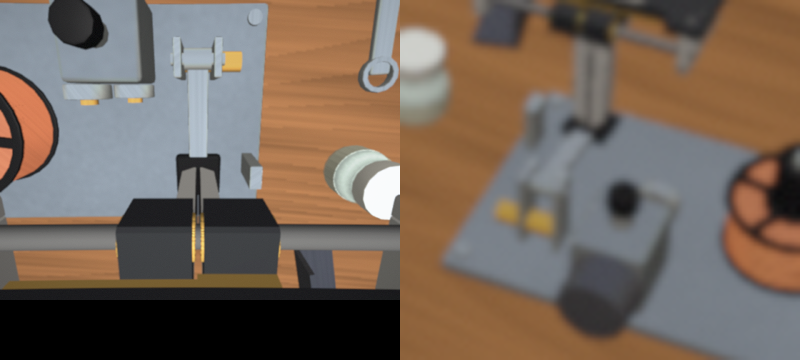

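Run:
```python
from h import *
f=load('w12.png')['frame'][190:290,220:380,::-1]
cv2.imwrite('pics/c13.png',cv2.resize(f,None,fx=5,fy=5,interpolation=2))
P=cloud(load('w12.png'))
for (u,v) in [(252,222),(255,230),(300,222),(303,228),(277,205),(277,180),(277,150),(277,120),(342,226),(340,235)]: print((u,v),np.round(np.nanmedian(P[v-1:v+2,u-1:u+2].reshape(-1,3),0),1))
F=[r.state()['contact_force'][2]]
for i in range(8): r.hold(.05); F.append(r.state()['contact_force'][2])
print(np.round(F,1))
```

```text
(252, 222) [511.7  52.5  57. ]
(255, 230) [507.4  50.5  57.1]
(300, 222) [513.8  25.5  57.2]
(303, 228) [510.4  23.6  56.8]
(277, 205) [523.2  39.3  58.5]
(277, 180) [537.4  40.4  60.6]
(277, 150) [553.4  41.7  64.2]
(277, 120) [568.2  42.8  66.8]
(342, 226) [505.9  -4.1  31.6]
(340, 235) [497.8  -4.7  26.2]
[6.3 5.8 7.1 6.4 5.6 5.5 6.8 6.4 5.5]
```

View pics/c13.png

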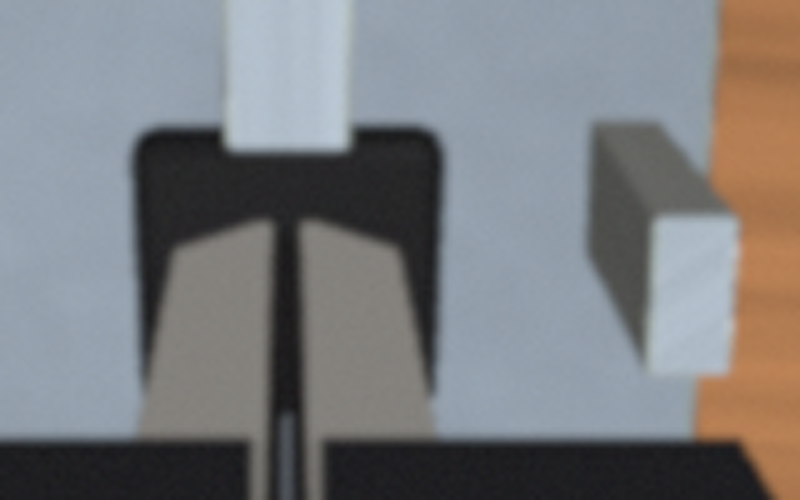

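The lever is half-way. The arm slope measures 0.184 rad, the pad middle is about 54.5 mm high, and the mean push is 6.1 N (6 N expected). Handing in.

Run:
```python
from h import *
s=r.state();print(s['time'],s['ee_pos'],s['contact_force'])
print(r.finish_job())
```

```text
22.9083 [496.21752068  37.62002006 151.98636116] [ 2.01921437 -0.23495014  5.54681639]
the job is handed in; nothing more can be done
None
```

I moved the full spool from its storage post onto the feeder spindle and released it. I then pressed the inching lever half-way with the closed fingers and handed the job in at about 23 s, still holding it. The hand-in gave no verdict.

- **Spool:** It went onto the pin with no sign of catching. It touched down at TCP z = 178.4 mm, exactly the height expected for fully down. After release, the wrist and scene views showed it upright on the spindle.
- **Lever:** The wrist depth image gave a lever slope of about 0.184 rad (target 0.18) and a pad height of about 54.5 mm (target 54). The push averaged 6.1 N, with readings between 5.5 and 7.1 N.
- **Disagreements:** The cameras placed objects differently by 2 to 5 mm, so I used the wrist camera for both the pick and the placing.
- **Other objects:** I touched nothing else that I know of, but I did not re-measure the other objects at the end.

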